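# Put the stray pastel away in the desk easel and slide its cover shut

### The arm

A 7-joint arm with a two-finger parallel gripper is mounted at the origin on the work surface. World frame = base frame: x ahead of the robot, y to its left, z up, the work surface at z = 0. Lengths are in m, angles in rad, forces in N, time in s.
With the tool pointing down it reaches from about 0.425 to 0.925 m from the base axis. Payload 6.8 kg.
Tool frame: the origin (TCP) lies midway between the tips of the shut fingers; the grasp point (between the pads) lies r.grip_point_offset behind it (r.grip_point_offset is the distance from the TCP to the grasp point, in m); z points along the fingers, y is the line along which they close (so a half turn about z gives the same grasp; the last joint's range is limited). The gripper opens to 85 mm and grips with 20 to 120 N. Pads are 22 mm wide; open, the fingers measure 114 mm over their backs; the gripper's body (76 mm by 85 mm) begins 54 mm behind the grasp point. The pads swing forward as they close: fully open they stand 13 mm farther back than shut.
Start: joints at [-1.294, 0.477, 0.022, 1.555, -0.011, 1.109, -0.083], TCP at [0.253, 0.626, 0.231] pointing down, gripper open.
Joint ranges: [-2.96, 2.96], [-0.34, 2.1], [-1.41, 1.46], [0.24, 2.44], [-1.37, 4.51], [0.17, 1.92], [-2.96, 2.96]. Speed limits (rad/s): [2.39, 2.39, 3.14, 3.14, 3.14, 3.14, 3.14].

### API

Orientations are given as a rotation vector (axis times angle).
In Python, from bench import r gives the robot as it stands.
- The arm moves only by the tool arm_command, never from a script. Its argument "plan" is a list of rows, each an object of numbers: "claw": the closure, from 0 (fully open) to 1 (shut); "tx", "ty", "tz": the shift along the tool's x, y, z in m; "ax", "ay", "az": the turn, a rotation vector about the tool's x, y, z in degrees. A call has exactly 10 rows; each row shifts and turns the commanded pose from where the row before left it, along the tool's axes as they then stand; what a row does not reach is not made up. A row lasts 1/12 s, in which the tool goes at most 41.7 mm and 7.16 degrees, less where a joint would pass 70% of its speed; a pose out of reach is approached as far as the arm can. A call is refused whole if a number of a shift passes 0.0417 or a number of a turn 7.16, either way. A call with a gripper value outside its range is refused whole. The fingers move at their own pace and stop on an object; "squeeze" is the grip in N (left out, the last holds). Time passes only in rows, so rows that do not move let the fingers close, or fill a call up. It gives the time, the measured TCP pose, the force, the opening and the grip force at its end, in the units of the state.
- r.get_obs(): the state, without advancing time (a new reading comes with each control period).
- r.grab_frame(name): name is "scene" or "top" or "wrist"; returns the picture (384x512x3 uint8, red, green, blue); there is no depth.
- r.camera_model(name): a dict with "fx", "fy", "cx", "cy" (pixels), "position" and "orientation" of the camera in the world; the wrist camera has in their place "tool_from_camera" (4x4, takes a point from camera to tool coordinates, whose origin is the TCP and whose axes are the flange's). Camera axes: x right, y up, looking along -z (the intrinsics and any distortion apply to the point x, -y, -z); pixel columns grow to the right and rows downward; lengths in m; the calibration is good to about 2 mm. A picture is of the moment at which its call begins: read the wrist's pose just before it. camera_model takes no time and is no camera call.
- r.hand_in(): hands the job in; it is judged then, once.
Trained networks look in the newest picture that a camera, given by its name, has taken for a name from the list of things; names that differ only in an ending like _2 or _b are one class to them, and where a whole thing is asked for, a point or a joint stands for the part that bears it (a point fixed in the world has none). Each returns a list of dicts, best first, with "confidence" (0 to 1); they miss things now and then, are a little off and sometimes report something else, mostly with a low value. They report only what shows in the picture. A call takes as long as a camera call.
- r.boxes_of(target, camera): "location" ([x, y, z] in m, in the coordinates of the camera as it stood for that picture, good to about 4 mm: the middle of the surface that is visible of it).
- r.tip_of(target, camera): "location" ([x, y, z] in m, in the coordinates of the camera as it stood for that picture, good to about 4 mm: a listed point, or the origin of a listed thing).
The state is a dict: "clock": time; "joints": joint angles; "qvel": joint speeds; "tau": joint torques, N m; "tcp_pos": TCP position; "orientation": TCP orientation; "contact_force": force on the tool from outside, world axes, zero at the start; "moment": the same for the moment, N m; "grip_width": finger opening in m; "gripper_force": force on a finger pad.
Only numpy, scipy, OpenCV 4.12 (cv2) and the standard library are available. Lean on these libraries where they do the work, as an engineer would, in place of code of your own. Each camera call takes 0.05 s, during which the arm holds its last target. There are 200 camera calls.

### The job

The red pastel has been left out on the table. Slide the cover of the desk easel's compartment back to the left until the empty right-hand cell is clear, lay the red pastel flat in that cell without dropping it (it is brittle), then slide the cover fully home and let go. Do not knock the lamp that hangs over the compartment, and leave the other things where they are.

Things in the scene. Friction and masses are not known exactly. Their poses are not given: they have to be found in the camera images.
- desk: Tilted wooden desk of a fixed desk easel, 420 mm wide, 360 mm up the slope, at 30 degrees to the table, rising away from the robot. Origin: middle of the lowest edge of the drawing surface. x points up the slope, y left along the width (level), z out of the surface. Paper drawing below; at the top (x 249 to 341 mm) the compartment, its cover between two runners 10 mm high.
- cell_floor (a point): Centre of the floor of the empty right-hand cell, sunk 26 mm below the desk's surface; axes as the desk's (floor tilted 30 degrees). The cell is 90 mm wide (desk y), 86 mm up the slope (desk x), with upright walls whose rims are level with the surface. Left of it, past a 6 mm partition, an 80 mm wide cell holds the ochre and green pastels.
- cover (a joint): Slide of the flat brown cover (199 mm wide, 90 mm up the slope, 5 mm thick, lying on the desk's surface) along desk y: 0 = fully home against the right side board, over both cells; grows to the left, in m, to a stop at 0.170. The right-hand cell is clear from 0.101 on. Starts 0 to 0.04 open, stays where left; about 2 N moves it.
- pull (a point): Centre of the pale wooden pull strip on the cover, moving with it; axes as the desk's. The strip is 60 mm long up the slope, 12 mm thick along desk y (pinch it that way) and stands 18 mm up from the cover's top face (9 mm either side of this point), 60 mm from the cover's right edge.
- lamp: Clip-on black LED lamp, fixed to the easel; its bar hangs over the compartment, its thin stem stands behind the desk's top edge, left of the middle. Origin under the easel's centre at table height; see lamp_bar.
- red_pastel: The stray red square pastel stick with a white paper sleeve, 75 x 18 x 18 mm (length along its own x), about 30 g, lying on the table at the right of the easel. Origin: centre of its underside, 9 mm below its middle.
- red_pastel_center (a point): Middle of the red pastel; axes as the pastel's.
- blue_pastel: Blue pastel of the same size lying on the table; leave it.
- eraser: White eraser in a blue sleeve, 60 x 22 x 13 mm, on the table; leave it.
- ochre_pastel: Ochre pastel, 75 x 18 x 18 mm, in the left-hand cell; leave it. Origin: centre of its underside.
- green_pastel: Green pastel, 75 x 18 x 18 mm, in the left-hand cell; leave it. Origin: centre of its underside.
- jar: White jar with a black cap, 84 mm across, 85 mm high, right of the table; origin under it.
- brush_pot: White pot of green-handled brushes, 88 mm across, about 260 mm high with the brushes, left of the easel; origin under it.
- red_pot: Small red paint pot, 56 mm across, 50 mm high, left of the easel; origin under it.
- palette_knife: Palette knife with a dark wooden handle, 200 mm long, flat on the table at the right; leave it.
- lamp_bar (a point): Middle of the underside of the lamp's level bar: 340 mm long (desk y), 24 mm wide, 14 mm thick, hanging 165 mm straight above the compartment's middle line and reaching 0 to 25 mm behind it (away from the robot). A tool pointing straight down does not fit under it; one square to the desk does. Axes: z up, x level, away from the robot.

How it is judged:
By the outcome, as a careful person would: the job done as asked, in the order asked, and still so for the second after the job is handed in, with the robot touching nothing.
It also fails if it takes over 70 s, if anything falls off the work surface, if the arm or the gripper's body presses on something with over 40 N, if the wrist force passes 120 N, or if a joint passes its speed limit or range.

## Working session

There is one attempt and no reset: what is moved stays moved. The work goes in short steps, Python scripts to look and compute and a tool call to move; the robot and the scene stay as the last step left them, time stands still between calls to the robot, and variables do not carry over. Pictures are saved under pics/ and viewed, at most 12 in all, crops included, and the job is handed in when it is done.

Besides the shell and the picture viewer there is one more tool, called as name(argument=value, ...), one argument or row to a line, values as JSON. arm_command: Moves the arm, as the interface text tells. Its arguments: {"type":"object","properties":{"plan":{"type":"array","items":{"type":"object","properties":{"claw":{"type":"number"},"tx":{"type":"number"},"ty":{"type":"number"},"tz":{"type":"number"},"ax":{"type":"number"},"ay":{"type":"number"},"az":{"type":"number"}}}},"squeeze":{"type":"number"}},"required":["plan"]}

```bash
ls; mkdir -p pics; cat > h.py <<'E'
import numpy as np,cv2
from scipy.spatial.transform import Rotation as R
from bench import r
def cam(name):
    m=r.camera_model(name)
    if 'position' in m:
        o=np.array(m['orientation']); M=R.from_rotvec(o).as_matrix() if o.shape==(3,) else (o if o.shape==(3,3) else R.from_quat(o).as_matrix())
        return M,np.array(m['position'])
    T=np.array(m['tool_from_camera']);o=r.get_obs();W=R.from_rotvec(o['orientation']).as_matrix()
    return W@T[:3,:3],W@T[:3,3]+o['tcp_pos']
def find(t,name,f='tip_of',n=2):
    M,p=cam(name)
    for d in getattr(r,f)(t,name)[:n]:
        print(name,f,t,round(d['confidence'],2),np.round(M@np.array(d['location'])+p,4), [k for k in d if k not in('confidence','location')])
def snap(name,fn=None):
    im=r.grab_frame(name)
    if fn: cv2.imwrite('pics/'+fn,im[:,:,::-1])
    return im
E
python3 - <<'E'
from h import *
print({k:np.round(v,3).tolist() for k,v in r.get_obs().items()},r.grip_point_offset)
for c in('scene','top'):
    print(c,r.camera_model(c))
    snap(c,c+'0.png')
    for t in('desk','cell_floor','pull','red_pastel','red_pastel_center','lamp_bar','jar'): find(t,c)
    for t in('red_pastel','cover'): find(t,c,'boxes_of')
print(r.camera_model('wrist'))
E
```

```text
pics
{'clock': 0.0, 'joints': [-1.294, 0.478, 0.022, 1.556, -0.012, 1.109, -0.083], 'qvel': [-0.002, -0.001, 0.003, 0.0, -0.001, -0.001, 0.0], 'tau': [0.0, -59.646, 1.608, -28.12, 0.012, 0.009, 0.0], 'tcp_pos': [0.253, 0.625, 0.23], 'orientation': [-0.601, -3.083, 0.003], 'contact_force': [0.615, 0.034, -0.03], 'moment': [0.003, 0.029, -0.022], 'gripper_force': 0.0, 'grip_width': 0.085} 0.0187
scene {'fx': 423.41142262957544, 'fy': 423.41142262957544, 'cx': 254.26504046082485, 'cy': 199.31289556917977, 'position': array([0.13149367, 0.65438561, 1.36614877]), 'orientation': array([ 0.19135762, -0.77744237, -2.51314123])}
scene tip_of desk 0.59 [0.3992 0.09   0.0481] []
scene tip_of desk 0.47 [ 0.6364 -0.4859 -0.0023] []
scene tip_of cell_floor 0.64 [ 0.6663 -0.0593  0.171 ] []
scene tip_of pull 0.58 [ 0.6492 -0.0202  0.2086] []
scene tip_of pull 0.54 [ 0.5919 -0.3065 -0.0038] []
scene tip_of red_pastel 0.56 [ 0.5923 -0.3048 -0.0013] []
scene tip_of red_pastel_center 0.62 [ 0.5957 -0.3039  0.003 ] []
scene tip_of lamp_bar 0.63 [0.6716 0.0831 0.3618] []
scene tip_of lamp_bar 0.52 [ 0.59
[... 812 characters left out ...]
6713 0.0808 0.3588] []
top tip_of jar 0.72 [ 0.6355 -0.4882 -0.0017] []
top boxes_of red_pastel 0.69 [ 0.5961 -0.3023  0.0177] []
top boxes_of red_pastel 0.39 [ 0.453  -0.2909  0.0138] []
top boxes_of cover 0.56 [0.65   0.0162 0.2026] []
{'fx': 331.2088547662742, 'fy': 331.2088547662742, 'cx': 256.2687618425091, 'cy': 198.3369080779053, 'tool_from_camera': array([[ 3.85633706e-04,  9.64699533e-01,  2.63352733e-01,
         6.64746275e-02],
       [ 9.99999882e-01, -2.94633936e-04, -3.85036597e-04,
         1.78918096e-04],
       [-2.93851973e-04,  2.63352851e-01, -9.64699533e-01,
        -1.42438426e-01],
       [ 0.00000000e+00,  0.00000000e+00,  0.00000000e+00,
         1.00000000e+00]])}
```

```bash
python3 - <<'E'
import cv2
a=cv2.imread('pics/top0.png')
cv2.imwrite('pics/top0b.png',cv2.resize(a,(800,600),interpolation=cv2.INTER_CUBIC))
E
```

```text
(no output)
```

View pics/top0b.png

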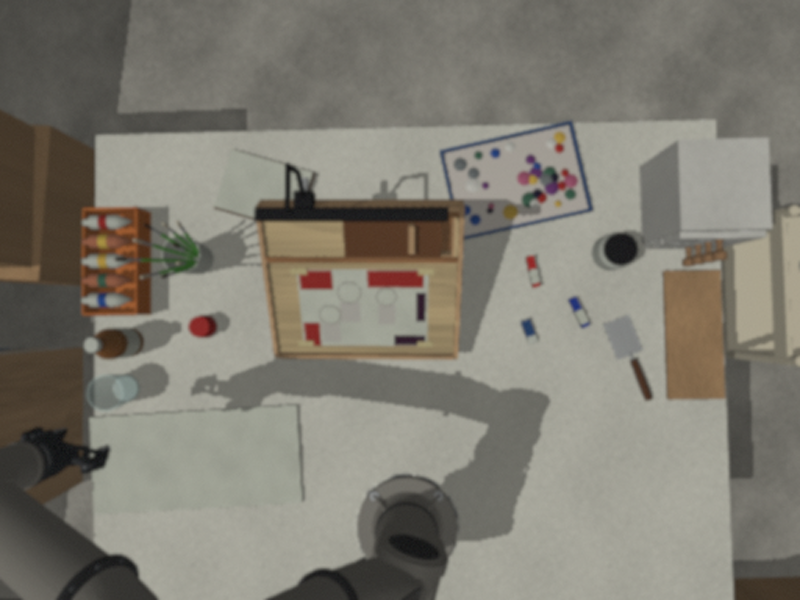

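View pics/scene0.png

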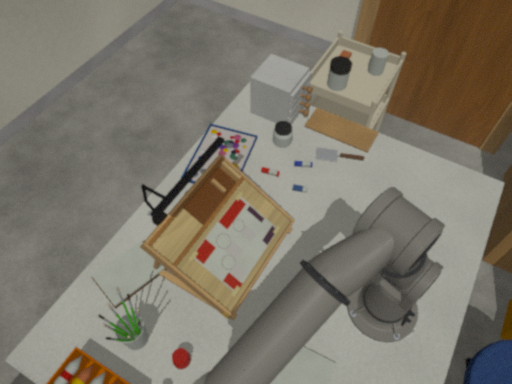

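The top view shows the cover slightly open, with the pull at about (411,240). The red pastel is at (533,270), lying nearly along world x, and the lamp bar is at (350,212). The network positions agree with this; desk yaw is about -0.015 rad and the cover is about 0.035 open.

```bash
cat >> h.py <<'E'
from scipy.linalg import logm,expm
YAW=-0.015
def Rt(yaw=YAW,tilt=30):  # tool x = downslope, y = desk y, z = into desk
    return (R.from_euler('z',yaw)*R.from_euler('y',-tilt,degrees=True)).as_matrix()@np.diag([-1,1,-1.])
D=(R.from_euler('z',YAW)*R.from_euler('y',-30,degrees=True)).as_matrix() # desk axes
def T(Rm,p):
    M=np.eye(4);M[:3,:3]=Rm;M[:3,3]=p;return M
def cur():
    o=r.get_obs();return T(R.from_rotvec(o['orientation']).as_matrix(),o['tcp_pos'])
def rows(target,n,start=None):
    A=cur() if start is None else start
    X=expm(np.real(logm(np.linalg.inv(A)@target))/n)
    print(n,'rows t',np.round(X[:3,3],4),'a',np.round(np.degrees(R.from_matrix(X[:3,:3]).as_rotvec()),2))
    M=A.copy()
    for i in range(n):
        M=M@X
        if i%5==4: print('   at',np.round(M[:3,3],3))
    return target
E
python3 - <<'E'
from h import *
pull=np.array([.6494,-.0215,.2087])
a=rows(T(Rt(0,15),[.42,.25,.40]),20)
b=rows(T(Rt(),pull+D[:,2]*.13),10,a)
E
```

```text
20 rows t [-0.013  -0.0167 -0.007 ] a [-0.14 -0.74 -1.1 ]
   at [0.285 0.525 0.268]
   at [0.324 0.429 0.308]
   at [0.369 0.337 0.352]
   at [0.42 0.25 0.4 ]
10 rows t [-0.0126 -0.0269  0.0135] a [ 0.03 -1.5   0.08]
   at [0.5   0.115 0.355]
   at [ 0.584 -0.021  0.321]
```

arm_command(
  plan=[
    {"claw": 0,"tx": -0.026,"ty": -0.0334,"tz": -0.014,"ax": -0.28,"ay": -1.48,"az": -2.2},
    {"tx": -0.026,"ty": -0.0334,"tz": -0.014,"ax": -0.28,"ay": -1.48,"az": -2.2},
    {"tx": -0.026,"ty": -0.0334,"tz": -0.014,"ax": -0.28,"ay": -1.48,"az": -2.2},
    {"tx": -0.026,"ty": -0.0334,"tz": -0.014,"ax": -0.28,"ay": -1.48,"az": -2.2},
    {"tx": -0.026,"ty": -0.0334,"tz": -0.014,"ax": -0.28,"ay": -1.48,"az": -2.2},
    {"tx": -0.026,"ty": -0.0334,"tz": -0.014,"ax": -0.28,"ay": -1.48,"az": -2.2},
    {"tx": -0.026,"ty": -0.0334,"tz": -0.014,"ax": -0.28,"ay": -1.48,"az": -2.2},
    {"tx": -0.026,"ty": -0.0334,"tz": -0.014,"ax": -0.28,"ay": -1.48,"az": -2.2},
    {"tx": -0.026,"ty": -0.0334,"tz": -0.014,"ax": -0.28,"ay": -1.48,"az": -2.2},
    {"tx": -0.026,"ty": -0.0334,"tz": -0.014,"ax": -0.28,"ay": -1.48,"az": -2.2},
  ],
)

```text
invalid input at $.plan[1]: expected keys claw, tx, ty, tz, ax, ay, az
```

arm_command(
  plan=[
    {"tx": -0.0126,"ty": -0.0269,"tz": 0.0135,"ay": -1.5,"az": 0.08},
    {"tx": -0.0126,"ty": -0.0269,"tz": 0.0135,"ay": -1.5,"az": 0.08},
    {"tx": -0.0126,"ty": -0.0269,"tz": 0.0135,"ay": -1.5,"az": 0.08},
    {"tx": -0.0126,"ty": -0.0269,"tz": 0.0135,"ay": -1.5,"az": 0.08},
    {"tx": -0.0126,"ty": -0.0269,"tz": 0.0135,"ay": -1.5,"az": 0.08},
    {"tx": -0.0126,"ty": -0.0269,"tz": 0.0135,"ay": -1.5,"az": 0.08},
    {"tx": -0.0126,"ty": -0.0269,"tz": 0.0135,"ay": -1.5,"az": 0.08},
    {"tx": -0.0126,"ty": -0.0269,"tz": 0.0135,"ay": -1.5,"az": 0.08},
    {"tx": -0.0126,"ty": -0.0269,"tz": 0.0135,"ay": -1.5,"az": 0.08},
    {"tx": -0.0126,"ty": -0.0269,"tz": 0.0135,"ay": -1.5,"az": 0.08},
  ],
)

```text
invalid input at $.plan[0]: expected keys claw, tx, ty, tz, ax, ay, az
```

```bash
python3 - <<'E'
from h import *
o=r.get_obs();print(o['clock'],o['tcp_pos'],cur()[:3,:3].round(3).tolist(),o['qvel'].round(3))
snap('wrist','w1.png')
for t in('pull','lamp_bar','cell_floor','desk'): find(t,'wrist')
M,p=cam('wrist');print(M.round(3),p)
E
```

```text
1.0 [0.25338533 0.6256361  0.23133366] [[-0.927, 0.375, -0.0], [0.375, 0.927, 0.0], [0.0, 0.0, -1.0]] [ 0.002  0.     0.003 -0.    -0.002 -0.     0.   ]
[[ 0.375 -0.894 -0.244]
 [ 0.927  0.362  0.098]
 [ 0.    -0.263  0.965]] [0.191808   0.65078441 0.37375517]
```

View pics/w1.png

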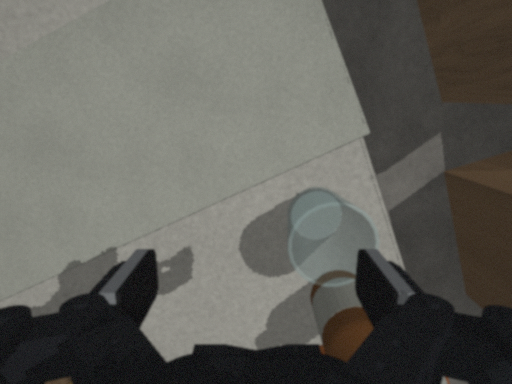

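Both calls were refused because every row needs all seven keys. The picture only shows the start pose: a glass and a bottle under the hand, with the fingers at (130,290) and (385,290).

arm_command(
  plan=[
    {"claw": 0,"tx": -0.026,"ty": -0.0334,"tz": -0.014,"ax": -0.28,"ay": -1.48,"az": -2.2},
    {"claw": 0,"tx": -0.026,"ty": -0.0334,"tz": -0.014,"ax": -0.28,"ay": -1.48,"az": -2.2},
    {"claw": 0,"tx": -0.026,"ty": -0.0334,"tz": -0.014,"ax": -0.28,"ay": -1.48,"az": -2.2},
    {"claw": 0,"tx": -0.026,"ty": -0.0334,"tz": -0.014,"ax": -0.28,"ay": -1.48,"az": -2.2},
    {"claw": 0,"tx": -0.026,"ty": -0.0334,"tz": -0.014,"ax": -0.28,"ay": -1.48,"az": -2.2},
    {"claw": 0,"tx": -0.026,"ty": -0.0334,"tz": -0.014,"ax": -0.28,"ay": -1.48,"az": -2.2},
    {"claw": 0,"tx": -0.026,"ty": -0.0334,"tz": -0.014,"ax": -0.28,"ay": -1.48,"az": -2.2},
    {"claw": 0,"tx": -0.026,"ty": -0.0334,"tz": -0.014,"ax": -0.28,"ay": -1.48,"az": -2.2},
    {"claw": 0,"tx": -0.026,"ty": -0.0334,"tz": -0.014,"ax": -0.28,"ay": -1.48,"az": -2.2},
    {"claw": 0,"tx": -0.026,"ty": -0.0334,"tz": -0.014,"ax": -0.28,"ay": -1.48,"az": -2.2},
  ],
)

```text
clock: 2.08
tcp_pos: [0.4072, 0.2709, 0.3879]
orientation: [-0.005, 2.879, -0.002]
contact_force: [1.2, 0.6, -0.3]
grip_width: 0.0858
gripper_force: 0.0
```

arm_command(
  plan=[
    {"claw": 0,"tx": -0.0126,"ty": -0.0269,"tz": 0.0135,"ax": 0,"ay": -1.5,"az": 0.08},
    {"claw": 0,"tx": -0.0126,"ty": -0.0269,"tz": 0.0135,"ax": 0,"ay": -1.5,"az": 0.08},
    {"claw": 0,"tx": -0.0126,"ty": -0.0269,"tz": 0.0135,"ax": 0,"ay": -1.5,"az": 0.08},
    {"claw": 0,"tx": -0.0126,"ty": -0.0269,"tz": 0.0135,"ax": 0,"ay": -1.5,"az": 0.08},
    {"claw": 0,"tx": -0.0126,"ty": -0.0269,"tz": 0.0135,"ax": 0,"ay": -1.5,"az": 0.08},
    {"claw": 0,"tx": -0.0126,"ty": -0.0269,"tz": 0.0135,"ax": 0,"ay": -1.5,"az": 0.08},
    {"claw": 0,"tx": -0.0126,"ty": -0.0269,"tz": 0.0135,"ax": 0,"ay": -1.5,"az": 0.08},
    {"claw": 0,"tx": -0.0126,"ty": -0.0269,"tz": 0.0135,"ax": 0,"ay": -1.5,"az": 0.08},
    {"claw": 0,"tx": -0.0126,"ty": -0.0269,"tz": 0.0135,"ax": 0,"ay": -1.5,"az": 0.08},
    {"claw": 0.3,"tx": 0,"ty": 0,"tz": 0,"ax": 0,"ay": 0,"az": 0},
  ],
)

```text
clock: 2.92
tcp_pos: [0.5553, 0.0238, 0.313]
orientation: [0.025, 2.645, -0.004]
contact_force: [0.2, -1.0, 0.4]
grip_width: 0.0754
gripper_force: 0.0
```

```bash
python3 - <<'E'
from h import *
o=r.get_obs();print(o['clock'],o['tcp_pos'],cur()[:3,:3].round(3).tolist(),o['qvel'].round(3))
snap('wrist','w2.png')
for t in('pull','lamp_bar','cell_floor','desk'): find(t,'wrist')
rows(T(Rt(),np.array([.6494,-.0215,.2087])+D[:,2]*.06),10)
E
```

```text
2.9167 [0.5552789  0.02380143 0.3129705 ] [[-0.879, 0.019, 0.476], [0.017, 1.0, -0.007], [-0.476, 0.002, -0.879]] [-0.03  -0.013 -0.103 -0.014  0.018  0.085 -0.124]
wrist tip_of pull 0.89 [ 0.6476 -0.018   0.2102] []
wrist tip_of cell_floor 0.64 [ 0.6674 -0.0502  0.1766] []
10 rows t [-0.0031 -0.0052  0.0079] a [ 0.04 -0.15  0.02]
   at [0.587 0.005 0.287]
   at [ 0.619 -0.021  0.261]
```

View pics/w2.png

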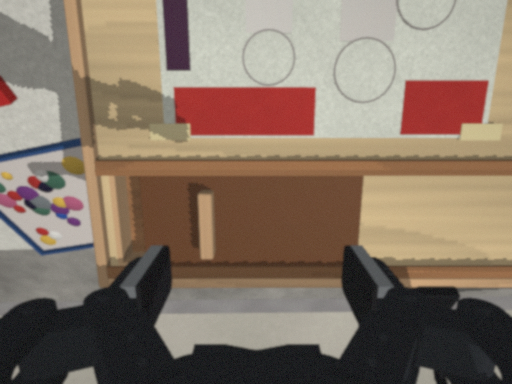

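The pull's top face is centred at about (206,224). The cover spans columns 130–362, the open slit is at 105–130, and the runners are at rows 168 and 268. Next I check these by ray-plane intersection.

```bash
cat >> h.py <<'E'
O=np.array([.6490,-.0210,.2089])-D@np.array([.295,0,.014]) # point on desk axis frame, y at initial pull
def ray(name,uv,z,camp=None):
    "pixel -> desk coords (about O) on desk plane z"
    m=r.camera_model(name);M,p=camp or cam(name)
    d=D.T@(M@np.array([(uv[0]-m['cx'])/m['fx'],-(uv[1]-m['cy'])/m['fy'],-1.]));q=D.T@(p-O)
    s=(z-q[2])/d[2];return q+s*d
E
python3 - <<'E'
from h import *
for n,uv,z in[('pull top',(206,224),.023),('pull dn',(206,189),.023),('pull up',(206,259),.023),('cover R',(130,220),.005),('cover L',(361,220),.005),('runner low',(128,174),.01),('runner up',(128,264),.01),('side board',(105,220),0)]:
    print(n,ray('wrist',uv,z).round(4))
print(O,np.round(D.T@(cur()[:3,3]-O),4))
E
```

```text
pull top [0.2931 0.0088 0.023 ]
pull dn [0.262  0.0098 0.023 ]
pull up [0.3258 0.0077 0.023 ]
cover R [ 0.2953 -0.0637  0.005 ]
cover L [0.2948 0.1494 0.005 ]
runner low [ 0.2516 -0.0599  0.01  ]
runner up [ 0.3368 -0.0673  0.01  ]
side board [ 0.2969 -0.089   0.    ]
[ 0.40055046 -0.01727298  0.04927564] [0.2656 0.0512 0.153 ]
```

```bash
python3 - <<'E'
from h import *
print(cur().round(4).tolist())
r.grab_frame('wrist');c=cam('wrist')
for t in('pull','cell_floor'): find(t,'wrist')
im=r.grab_frame('wrist');print(im[215:225,90:400:4].mean(0).astype(int).tolist()) 
print(r.get_obs()['tcp_pos'],[ray('top',(263,153.6),.023).round(4), ray('top',(221,153),.005).round(4)])
cv2.imwrite('pics/w3.png',cv2.resize(im[130:310,80:400],None,fx=2.5,fy=2.5)[:,:,::-1])
E
```

```text
[[-0.8788, 0.0084, 0.4771, 0.5548], [0.0091, 1.0, -0.001, 0.0316], [-0.4771, 0.0035, -0.8789, 0.3146], [0.0, 0.0, 0.0, 1.0]]
wrist tip_of pull 0.74 [ 0.6473 -0.0224  0.2083] []
wrist tip_of cell_floor 0.7 [ 0.67   -0.0578  0.1778] []
[[183, 149, 113], [128, 105, 81], [200, 176, 134], [206, 182, 139], [197, 161, 122], [149, 121, 93], [130, 107, 82], [131, 108, 82], [143, 105, 74], [107, 78, 55], [101, 73, 52], [103, 71, 49], [103, 69, 46], [105, 70, 47], [105, 71, 48], [104, 70, 48], [103, 69, 47], [105, 71, 48], [105, 71, 48], [106, 71, 49], [106, 71, 49], [106, 70, 49], [105, 70, 48], [76, 51, 36], [74, 51, 36], [176, 144, 109], [189, 154, 117], [192, 156, 118], [156, 127, 97], [109, 76, 54], [106, 72, 50], [106, 72, 50], [107, 72, 51], [107, 72, 50], [107, 72, 50], [108, 73, 51], [107, 72, 50], [108, 74, 52], [108, 73, 52], [107, 72, 50], [109, 74, 52], [108, 73, 51], [109, 74, 52], [109, 74, 52], [109, 75, 53], [109, 74, 51], [109, 74, 52], [108, 74, 52], [108, 72, 51], [108, 73, 51], [108, 73, 53], [109, 74, 53], [110, 75, 53], [110, 75, 54], [110, 75, 53], [110, 74, 52], [110, 75, 53], [109, 75, 52], [110, 75, 53], [108, 74, 51], [109, 75, 52], [109, 75, 53], [110, 76, 54], [111, 76, 54], [110, 76, 54], [178, 153, 116], [210, 186, 142], [211, 186, 142], [210, 186, 141], [210, 186, 141], [210, 186, 141], [210, 185, 142], [210, 186, 141], [209, 185, 141], [210, 185, 141], [209, 184, 140], [208, 184, 140], [208, 183, 140]]
[0.55483806 0.03117892 0.31442842] [array([ 0.2926, -0.0029,  0.023 ]), array([0.2879, 0.1319, 0.005 ])]
```

View pics/w3.png

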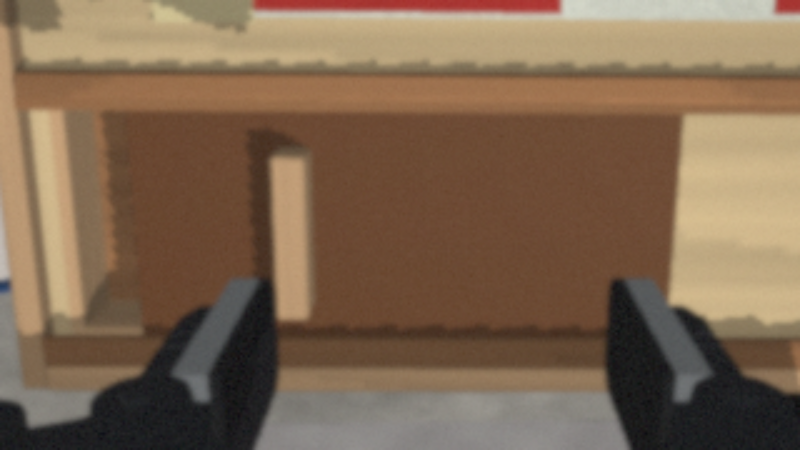

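The crop shows the pull's top face at original pixel (196.5,223). The cover's left edge is at column 350, its right edge near 125–135, and the empty cell shows at columns 108–125.

```bash
python3 - <<'E'
from h import *
for n,uv,z in[('pull top',(196.5,223),.023),('cover L',(350.5,220),.005),('cover R',(135,220),.005),('runner low top',(128,174),.01),('cellwall R rim',(106,200),0)]:
    print(n,ray('wrist',uv,z).round(4))
rows(T(Rt(),O+D@[.294,0,.075]),5)
E
```

```text
pull top [2.92e-01 1.00e-04 2.30e-02]
cover L [0.2947 0.1391 0.005 ]
cover R [ 0.2951 -0.0596  0.005 ]
runner low top [ 0.2515 -0.0603  0.01  ]
cellwall R rim [ 0.2775 -0.0865  0.    ]
5 rows t [-0.0059 -0.0102  0.0154] a [ 0.07 -0.3   0.04]
   at [ 0.618 -0.021  0.261]
```

arm_command(
  plan=[
    {"claw": 0.3,"tx": -0.0059,"ty": -0.0102,"tz": 0.0154,"ax": 0.07,"ay": -0.3,"az": 0.04},
    {"claw": 0.3,"tx": -0.0059,"ty": -0.0102,"tz": 0.0154,"ax": 0.07,"ay": -0.3,"az": 0.04},
    {"claw": 0.4,"tx": -0.0059,"ty": -0.0102,"tz": 0.0154,"ax": 0.07,"ay": -0.3,"az": 0.04},
    {"claw": 0.4,"tx": -0.0059,"ty": -0.0102,"tz": 0.0154,"ax": 0.07,"ay": -0.3,"az": 0.04},
    {"claw": 0.4,"tx": -0.0059,"ty": -0.0102,"tz": 0.0154,"ax": 0.07,"ay": -0.3,"az": 0.04},
    {"claw": 0.4,"tx": 0,"ty": 0,"tz": 0.013,"ax": 0,"ay": 0,"az": 0},
    {"claw": 0.4,"tx": 0,"ty": 0,"tz": 0.013,"ax": 0,"ay": 0,"az": 0},
    {"claw": 0.4,"tx": 0,"ty": 0,"tz": 0.013,"ax": 0,"ay": 0,"az": 0},
    {"claw": 0.4,"tx": 0,"ty": 0,"tz": 0.013,"ax": 0,"ay": 0,"az": 0},
    {"claw": 0.4,"tx": 0,"ty": 0,"tz": 0,"ax": 0,"ay": 0,"az": 0},
  ],
  squeeze=30,
)

```text
clock: 4.2
tcp_pos: [0.6431, -0.0212, 0.2138]
orientation: [0.02, 2.622, -0.007]
contact_force: [0.2, -0.1, -0.0]
grip_width: 0.0515
gripper_force: 0.0
```

```bash
python3 - <<'E'
from h import *
for i in range(3): r.grab_frame('wrist')
print(r.get_obs()['clock'],r.get_obs()['contact_force'],'desk',(D.T@(cur()[:3,3]-O)).round(4))
find('pull','wrist')
rows(T(Rt(),O+D@[.294,0,.0105]),2)
E
```

```text
4.35 [-0.74567249 -0.41871805  0.30391042] desk [ 0.2939 -0.001   0.0233]
wrist tip_of pull 0.8 [ 0.6461 -0.0243  0.2078] []
2 rows t [0.0001 0.0005 0.0066] a [-0.03  0.01 -0.03]
```

arm_command(
  plan=[
    {"claw": 0.4,"tx": 0,"ty": 0.0005,"tz": 0.0065,"ax": 0,"ay": 0,"az": 0},
    {"claw": 0.4,"tx": 0,"ty": 0,"tz": 0.0065,"ax": 0,"ay": 0,"az": 0},
    {"claw": 1,"tx": 0,"ty": 0,"tz": 0,"ax": 0,"ay": 0,"az": 0},
    {"claw": 1,"tx": 0,"ty": 0,"tz": 0,"ax": 0,"ay": 0,"az": 0},
    {"claw": 1,"tx": 0,"ty": 0,"tz": 0,"ax": 0,"ay": 0,"az": 0},
    {"claw": 1,"tx": 0,"ty": 0,"tz": 0,"ax": 0,"ay": 0,"az": 0},
    {"claw": 1,"tx": 0,"ty": 0,"tz": 0,"ax": 0,"ay": 0,"az": 0},
    {"claw": 1,"tx": 0,"ty": 0,"tz": 0,"ax": 0,"ay": 0,"az": 0},
    {"claw": 1,"tx": 0,"ty": 0,"tz": 0,"ax": 0,"ay": 0,"az": 0},
    {"claw": 1,"tx": 0,"ty": 0,"tz": 0,"ax": 0,"ay": 0,"az": 0},
  ],
  squeeze=30,
)

```text
clock: 5.23
tcp_pos: [0.6498, -0.0218, 0.2048]
orientation: [0.022, 2.619, -0.007]
contact_force: [-2.1, -0.3, 1.3]
grip_width: 0.0113
gripper_force: 34.0
```

arm_command(
  plan=[
    {"claw": 1,"tx": 0,"ty": 0.008,"tz": 0,"ax": 0,"ay": 0,"az": 0},
    {"claw": 1,"tx": 0,"ty": 0.0125,"tz": 0,"ax": 0,"ay": 0,"az": 0},
    {"claw": 1,"tx": 0,"ty": 0.0125,"tz": 0,"ax": 0,"ay": 0,"az": 0},
    {"claw": 1,"tx": 0,"ty": 0.0125,"tz": 0,"ax": 0,"ay": 0,"az": 0},
    {"claw": 1,"tx": 0,"ty": 0.0125,"tz": 0,"ax": 0,"ay": 0,"az": 0},
    {"claw": 1,"tx": 0,"ty": 0.0125,"tz": 0,"ax": 0,"ay": 0,"az": 0},
    {"claw": 1,"tx": 0,"ty": 0.0125,"tz": 0,"ax": 0,"ay": 0,"az": 0},
    {"claw": 1,"tx": 0,"ty": 0.0125,"tz": 0,"ax": 0,"ay": 0,"az": 0},
    {"claw": 1,"tx": 0,"ty": 0.0125,"tz": 0,"ax": 0,"ay": 0,"az": 0},
    {"claw": 1,"tx": 0,"ty": 0,"tz": 0,"ax": 0,"ay": 0,"az": 0},
  ],
)

```text
clock: 6.07
tcp_pos: [0.6521, 0.0896, 0.2049]
orientation: [0.017, 2.618, -0.005]
contact_force: [-0.3, 2.0, 1.3]
grip_width: 0.0112
gripper_force: 33.9
```

```bash
python3 - <<'E'
from h import *
for i in range(3): r.grab_frame('wrist')
print(r.get_obs()['clock'],r.get_obs()['contact_force'],r.get_obs()['grip_width'],'desk',(D.T@(cur()[:3,3]-O)).round(4),cur().round(3).tolist())
p=np.array([.594,-.3045,.0])
up=cur();up[:3,3]-=up[:3,2]*.13;print('up',up[:3,3])
rows(T(Rt(0,0),p+[-.05,0,.22]),20,up)
# pastel pixels in the top view, red mask
im=r.grab_frame('top').astype(int);c=(im[:,:,0]>120)&(im[:,:,1]<70)&(im[:,:,2]<70)
c[:, :320]=0;c[:,370:]=0;v,u=np.nonzero(c[150:200]);print(len(u),u.min(),u.max(),v.min()+150,v.max()+150)
E
```

```text
6.2167 [ 1.7471113   1.57995712 -1.30930236] 0.010975877883320348 desk [0.2942 0.1076 0.0099] [[-0.866, 0.016, 0.5, 0.652], [0.014, 1.0, -0.008, 0.087], [-0.5, -0.0, -0.866, 0.205], [0.0, 0.0, 0.0, 1.0]]
up [0.58692104 0.08765431 0.3174963 ]
20 rows t [ 0.0033 -0.0196  0.0042] a [-0.01  1.5  -0.04]
   at [ 0.581 -0.01   0.291]
   at [ 0.571 -0.108  0.266]
   at [ 0.559 -0.206  0.242]
   at [ 0.544 -0.304  0.22 ]
28 337 341 165 171
```

arm_command(
  plan=[
    {"claw": 0.4,"tx": 0,"ty": 0,"tz": 0,"ax": 0,"ay": 0,"az": 0},
    {"claw": 0.4,"tx": 0,"ty": 0,"tz": 0,"ax": 0,"ay": 0,"az": 0},
    {"claw": 0.4,"tx": 0,"ty": 0,"tz": 0,"ax": 0,"ay": 0,"az": 0},
    {"claw": 0.4,"tx": 0,"ty": 0,"tz": -0.015,"ax": 0,"ay": 0,"az": 0},
    {"claw": 0.4,"tx": 0,"ty": 0,"tz": -0.02,"ax": 0,"ay": 0,"az": 0},
    {"claw": 0.4,"tx": 0,"ty": 0,"tz": -0.02,"ax": 0,"ay": 0,"az": 0},
    {"claw": 0.4,"tx": 0,"ty": -0.02,"tz": -0.02,"ax": 0,"ay": 0,"az": 0},
    {"claw": 0.4,"tx": 0,"ty": -0.03,"tz": -0.02,"ax": 0,"ay": 0,"az": 0},
    {"claw": 0.4,"tx": 0,"ty": -0.03,"tz": -0.02,"ax": 0,"ay": 0,"az": 0},
    {"claw": 0.4,"tx": 0,"ty": -0.03,"tz": -0.015,"ax": 0,"ay": 0,"az": 0},
  ],
)

```text
clock: 7.1
tcp_pos: [0.5843, -0.0244, 0.318]
orientation: [0.022, 2.618, -0.006]
contact_force: [0.4, -0.2, 0.6]
grip_width: 0.0513
gripper_force: 0.0
```

```bash
python3 - <<'E'
from h import *
for i in range(4): r.grab_frame('wrist')
print(r.get_obs()['clock'],'desk',(D.T@(cur()[:3,3]-O)).round(4))
im=snap('wrist')
C=cam('wrist');np.savez('w4.npz',M=C[0],p=C[1])
for t in('pull','cell_floor'): find(t,'wrist')
cv2.imwrite('pics/w4.png',cv2.resize(im[100:320,50:450],(800,440))[:,:,::-1])
p=np.array([.594,-.3045,.0])
rows(T(Rt(0,0),p+[-.05,0,.22]),10)
E
```

```text
7.3 desk [ 0.2938 -0.0034  0.1404]
wrist tip_of pull 0.76 [0.6474 0.086  0.2096] []
wrist tip_of cell_floor 0.67 [ 0.6666 -0.0561  0.1725] []
10 rows t [ 0.0065 -0.0283  0.0083] a [-0.03  2.99 -0.08]
   at [ 0.57  -0.163  0.266]
   at [ 0.544 -0.304  0.22 ]
```

View pics/w4.png

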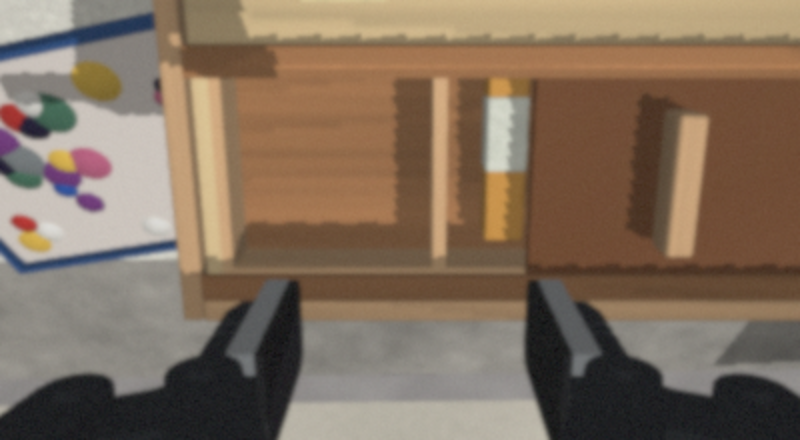

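The right-hand cell is clear: its right rim is at crop column ~215, the partition spans 432–447, and its upper rim is at row ~272. The cover's right edge is at 530, and the ochre pastel shows at 505.

```bash
python3 - <<'E'
from h import *
z=np.load('w4.npz');C=(z['M'],z['p'])
f=lambda u,v:(u/2+50,v/2+100)
for n,uv,zz in[('rimR',f(214,160),0),('rimL',f(432,160),0),('partL',f(447,160),0),('rim up',f(330,271),0),('floor up',f(330,249),-.026),('floor R',f(240,180),-.026),('runner low inner',f(330,78),.01),('cover R',f(530,160),.005),('pull',f(687,183),.023)]:
    print(n,ray('wrist',uv,zz,C).round(4))
print('netcell',(D.T@(np.array([.667,-.0594,.174])-O)).round(4))
E
```

```text
rimR [ 0.2874 -0.0884  0.    ]
rimL [0.2875 0.0065 0.    ]
partL [0.2875 0.013  0.    ]
rim up [ 0.3391 -0.0397  0.    ]
floor up [ 0.3378 -0.0427 -0.026 ]
floor R [ 0.3027 -0.0847 -0.026 ]
runner low inner [ 0.2513 -0.0355  0.01  ]
cover R [0.2865 0.0483 0.005 ]
pull [0.2922 0.1088 0.023 ]
netcell [ 0.2936 -0.0381 -0.0255]
```

arm_command(
  plan=[
    {"claw": 0.3,"tx": 0.0065,"ty": -0.0283,"tz": 0.0083,"ax": 0,"ay": 2.99,"az": -0.08},
    {"claw": 0.3,"tx": 0.0065,"ty": -0.0283,"tz": 0.0083,"ax": 0,"ay": 2.99,"az": -0.08},
    {"claw": 0.3,"tx": 0.0065,"ty": -0.0283,"tz": 0.0083,"ax": 0,"ay": 2.99,"az": -0.08},
    {"claw": 0.3,"tx": 0.0065,"ty": -0.0283,"tz": 0.0083,"ax": 0,"ay": 2.99,"az": -0.08},
    {"claw": 0.3,"tx": 0.0065,"ty": -0.0283,"tz": 0.0083,"ax": 0,"ay": 2.99,"az": -0.08},
    {"claw": 0.3,"tx": 0.0065,"ty": -0.0283,"tz": 0.0083,"ax": 0,"ay": 2.99,"az": -0.08},
    {"claw": 0.3,"tx": 0.0065,"ty": -0.0283,"tz": 0.0083,"ax": 0,"ay": 2.99,"az": -0.08},
    {"claw": 0.3,"tx": 0.0065,"ty": -0.0283,"tz": 0.0083,"ax": 0,"ay": 2.99,"az": -0.08},
    {"claw": 0.3,"tx": 0.0065,"ty": -0.0283,"tz": 0.0083,"ax": 0,"ay": 2.99,"az": -0.08},
    {"claw": 0.3,"tx": 0.0065,"ty": -0.0283,"tz": 0.0083,"ax": 0,"ay": 2.99,"az": -0.08},
  ],
)

```text
clock: 8.28
tcp_pos: [0.5457, -0.2776, 0.2263]
orientation: [0.01, 3.105, -0.015]
contact_force: [0.3, -0.1, 1.6]
grip_width: 0.0601
gripper_force: 0.0
```

```bash
python3 - <<'E'
from h import *
for i in range(5): r.grab_frame('wrist')
print(r.get_obs()['clock'],cur().round(3).tolist())
im=snap('wrist');C=cam('wrist');np.savez('w5.npz',M=C[0],p=C[1])
for t in('red_pastel','red_pastel_center'): find(t,'wrist')
find('red_pastel','wrist','boxes_of')
cv2.imwrite('pics/w5.png',im[:,:,::-1])
E
```

```text
8.5333 [[-0.999, 0.008, 0.041, 0.546], [0.007, 1.0, -0.01, -0.276], [-0.041, -0.01, -0.999, 0.228], [0.0, 0.0, 0.0, 1.0]]
wrist tip_of red_pastel 0.57 [ 0.5927 -0.3106  0.0035] []
wrist tip_of red_pastel_center 0.66 [ 0.5952 -0.305   0.008 ] []
wrist boxes_of red_pastel 0.77 [ 0.589  -0.3077  0.0221] []
```

View pics/w5.png

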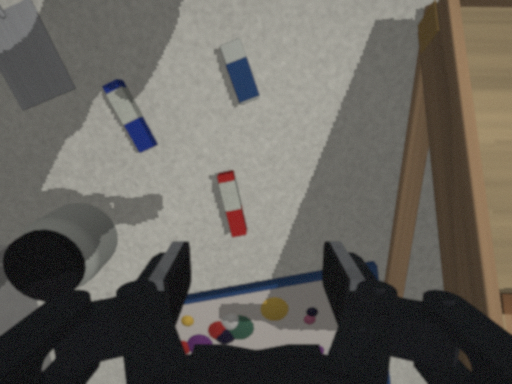

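The red pastel runs from (226,174) to (239,233) and is clear of everything around it. Next I get its centre and yaw on the z=0.018 plane.

```bash
cat >> h.py <<'E'
def rayw(name,uv,z,C):
    m=r.camera_model(name);d=C[0]@np.array([(uv[0]-m['cx'])/m['fx'],-(uv[1]-m['cy'])/m['fy'],-1.]);return C[1]+(z-C[1][2])/d[2]*d
E
python3 - <<'E'
from h import *
z=np.load('w5.npz');C=(z['M'],z['p'])
im=cv2.imread('pics/w5.png').astype(int)
m=((im[:,:,2]>110)&(im[:,:,1]<80));m[:160]=0;m[245:]=0;m[:,:200]=0;m[:,260:]=0
v,u=np.nonzero(m);rc=cv2.minAreaRect(np.c_[u,v].astype(np.float32));b=cv2.boxPoints(rc);print(rc)
P=np.array([rayw('wrist',q,.018,C) for q in b]);print(P.round(4))
c=P.mean(0);e=P[1]-P[0] if np.linalg.norm(P[1]-P[0])>np.linalg.norm(P[2]-P[1]) else P[2]-P[1]
yaw=np.arctan(e[1]/e[0]);print(c,np.linalg.norm(P[1]-P[0]),np.linalg.norm(P[2]-P[1]),'yaw',np.degrees(yaw))
rows(T(Rt(yaw,0),[c[0],c[1],.06]),10)
E
```

```text
((231.6905975341797, 204.26962280273438), (63.49174118041992, 17.169727325439453), 76.90811157226562)
[[ 0.5587 -0.3208  0.018 ]
 [ 0.5545 -0.3025  0.018 ]
 [ 0.6271 -0.288   0.018 ]
 [ 0.6319 -0.3073  0.018 ]]
[ 0.59306174 -0.30464171  0.018     ] 0.01876261814156487 0.0740308820449221 yaw 11.287002720954856
10 rows t [-0.004  -0.0032  0.017 ] a [-0.08  0.24 -1.16]
   at [ 0.57  -0.291  0.145]
   at [ 0.593 -0.305  0.06 ]
```

arm_command(
  plan=[
    {"claw": 0.4,"tx": -0.004,"ty": -0.0032,"tz": 0.017,"ax": -0.08,"ay": 0.24,"az": -1.16},
    {"claw": 0.4,"tx": -0.004,"ty": -0.0032,"tz": 0.017,"ax": -0.08,"ay": 0.24,"az": -1.16},
    {"claw": 0.4,"tx": -0.004,"ty": -0.0032,"tz": 0.017,"ax": -0.08,"ay": 0.24,"az": -1.16},
    {"claw": 0.4,"tx": -0.004,"ty": -0.0032,"tz": 0.017,"ax": -0.08,"ay": 0.24,"az": -1.16},
    {"claw": 0.4,"tx": -0.004,"ty": -0.0032,"tz": 0.017,"ax": -0.08,"ay": 0.24,"az": -1.16},
    {"claw": 0.4,"tx": -0.004,"ty": -0.0032,"tz": 0.017,"ax": -0.08,"ay": 0.24,"az": -1.16},
    {"claw": 0.4,"tx": -0.004,"ty": -0.0032,"tz": 0.017,"ax": -0.08,"ay": 0.24,"az": -1.16},
    {"claw": 0.4,"tx": -0.004,"ty": -0.0032,"tz": 0.017,"ax": -0.08,"ay": 0.24,"az": -1.16},
    {"claw": 0.4,"tx": -0.004,"ty": -0.0032,"tz": 0.017,"ax": -0.08,"ay": 0.24,"az": -1.16},
    {"claw": 0.4,"tx": -0.004,"ty": -0.0032,"tz": 0.017,"ax": -0.08,"ay": 0.24,"az": -1.16},
  ],
)

```text
clock: 9.57
tcp_pos: [0.593, -0.3053, 0.0598]
orientation: [-0.309, 3.126, 0.0]
contact_force: [0.6, -0.3, -0.2]
grip_width: 0.0512
gripper_force: 0.0
```

```bash
python3 - <<'E'
from h import *
for i in range(5): r.grab_frame('wrist')
print(r.get_obs()['clock'],cur().round(3).tolist())
for t in('red_pastel','red_pastel_center'): find(t,'wrist')
rows(T(Rt(np.radians(11.3),0),[.593,-.3046,.006]),4)
E
```

```text
9.8167 [[-0.981, -0.193, 0.001, 0.592], [-0.193, 0.981, -0.001, -0.306], [-0.0, -0.001, -1.0, 0.061], [0.0, 0.0, 0.0, 1.0]]
wrist tip_of red_pastel 0.78 [ 0.5904 -0.3085  0.0022] []
wrist tip_of red_pastel_center 0.75 [ 0.594  -0.3061  0.0107] []
4 rows t [-0.0002  0.0005  0.0139] a [-0.01  0.02 -0.05]
```

arm_command(
  plan=[
    {"claw": 0.4,"tx": 0,"ty": 0.0005,"tz": 0.014,"ax": 0,"ay": 0,"az": 0},
    {"claw": 0.4,"tx": 0,"ty": 0,"tz": 0.014,"ax": 0,"ay": 0,"az": 0},
    {"claw": 0.4,"tx": 0,"ty": 0,"tz": 0.014,"ax": 0,"ay": 0,"az": 0},
    {"claw": 0.4,"tx": 0,"ty": 0,"tz": 0.013,"ax": 0,"ay": 0,"az": 0},
    {"claw": 0.4,"tx": 0,"ty": 0,"tz": 0,"ax": 0,"ay": 0,"az": 0},
    {"claw": 0.9,"tx": 0,"ty": 0,"tz": 0,"ax": 0,"ay": 0,"az": 0},
    {"claw": 0.9,"tx": 0,"ty": 0,"tz": 0,"ax": 0,"ay": 0,"az": 0},
    {"claw": 0.9,"tx": 0,"ty": 0,"tz": 0,"ax": 0,"ay": 0,"az": 0},
    {"claw": 0.9,"tx": 0,"ty": 0,"tz": 0,"ax": 0,"ay": 0,"az": 0},
    {"claw": 0.9,"tx": 0,"ty": 0,"tz": 0,"ax": 0,"ay": 0,"az": 0},
  ],
  squeeze=20,
)

```text
clock: 10.75
tcp_pos: [0.5922, -0.3063, 0.0056]
orientation: [-0.304, 3.127, -0.001]
contact_force: [-0.2, -0.2, 0.6]
grip_width: 0.0175
gripper_force: 23.6
```

arm_command(
  plan=[
    {"claw": 0.9,"tx": 0,"ty": 0,"tz": -0.008,"ax": 0,"ay": 0,"az": 0},
    {"claw": 0.9,"tx": 0,"ty": 0,"tz": -0.016,"ax": 0,"ay": 0,"az": 0},
    {"claw": 0.9,"tx": 0,"ty": 0,"tz": -0.025,"ax": 0,"ay": 0,"az": 0},
    {"claw": 0.9,"tx": 0,"ty": 0,"tz": -0.03,"ax": 0,"ay": 0,"az": 0},
    {"claw": 0.9,"tx": 0.005,"ty": 0,"tz": -0.03,"ax": 0,"ay": 0,"az": 0},
    {"claw": 0.9,"tx": 0.01,"ty": 0,"tz": -0.03,"ax": 0,"ay": 0,"az": 0},
    {"claw": 0.9,"tx": 0.01,"ty": 0,"tz": -0.03,"ax": 0,"ay": 0,"az": 0},
    {"claw": 0.9,"tx": 0.01,"ty": 0,"tz": -0.03,"ax": 0,"ay": 0,"az": 0},
    {"claw": 0.9,"tx": 0.01,"ty": 0,"tz": -0.03,"ax": 0,"ay": 0,"az": 0},
    {"claw": 0.9,"tx": 0.005,"ty": 0,"tz": -0.02,"ax": 0,"ay": 0,"az": 0},
  ],
)

```text
clock: 11.58
tcp_pos: [0.5417, -0.3174, 0.2588]
orientation: [-0.3, 3.124, -0.003]
contact_force: [-0.1, 0.9, -0.1]
grip_width: 0.0171
gripper_force: 23.3
```

```bash
python3 - <<'E'
from h import *
for i in range(5): im=r.grab_frame('wrist')
o=r.get_obs();print(o['clock'],cur().round(3).tolist(),o['grip_width'],o['gripper_force'])
M,p=cam('wrist');c=cur()
for d in r.tip_of('red_pastel_center','wrist')[:2]: print(d['confidence'],'in tool',(c[:3,:3].T@(M@np.array(d['location'])+p-c[:3,3])).round(4))
cv2.imwrite('pics/w6.png',cv2.resize(im[200:384,130:380],(750,552))[:,:,::-1])
rows(T(Rt(),O+D@[.294,-.0405,.11]),15)
E
```

```text
11.8333 [[-0.981, -0.193, -0.0, 0.543], [-0.193, 0.981, 0.001, -0.315], [0.0, 0.001, -1.0, 0.254], [0.0, 0.0, 0.0, 1.0]] 0.017275945905680563 23.331975638866425
0.68 in tool [-0.0014  0.0006 -0.0038]
15 rows t [-0.006   0.0165 -0.0013] a [ 0.21 -2.    0.78]
   at [ 0.558 -0.229  0.262]
   at [ 0.577 -0.144  0.274]
   at [ 0.6   -0.061  0.292]
```

View pics/w6.png

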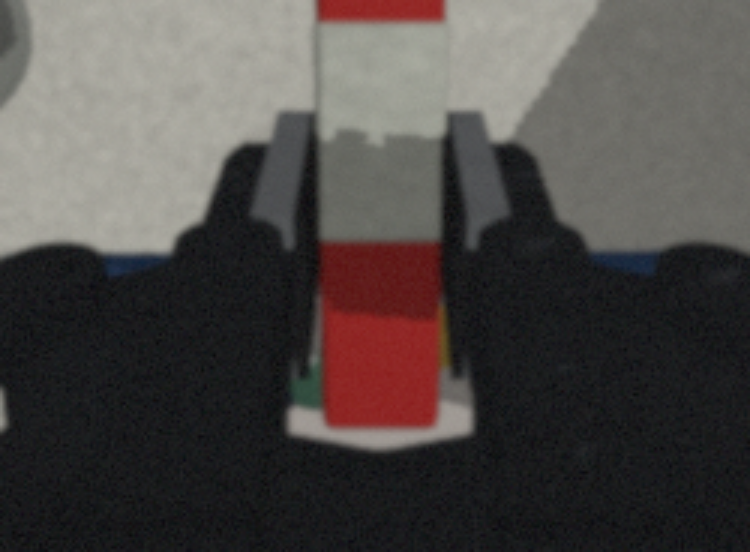

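The pastel is held squarely at its middle, with its end at (380,425) in the crop and about 1 mm off-centre. Now I carry it over the cell.

arm_command(
  plan=[
    {"claw": 0.9,"tx": -0.006,"ty": 0.0165,"tz": -0.0013,"ax": 0.21,"ay": -2.0,"az": 0.78},
    {"claw": 0.9,"tx": -0.006,"ty": 0.0165,"tz": -0.0013,"ax": 0.21,"ay": -2.0,"az": 0.78},
    {"claw": 0.9,"tx": -0.006,"ty": 0.0165,"tz": -0.0013,"ax": 0.21,"ay": -2.0,"az": 0.78},
    {"claw": 0.9,"tx": -0.006,"ty": 0.0165,"tz": -0.0013,"ax": 0.21,"ay": -2.0,"az": 0.78},
    {"claw": 0.9,"tx": -0.006,"ty": 0.0165,"tz": -0.0013,"ax": 0.21,"ay": -2.0,"az": 0.78},
    {"claw": 0.9,"tx": -0.006,"ty": 0.0165,"tz": -0.0013,"ax": 0.21,"ay": -2.0,"az": 0.78},
    {"claw": 0.9,"tx": -0.006,"ty": 0.0165,"tz": -0.0013,"ax": 0.21,"ay": -2.0,"az": 0.78},
    {"claw": 0.9,"tx": -0.006,"ty": 0.0165,"tz": -0.0013,"ax": 0.21,"ay": -2.0,"az": 0.78},
    {"claw": 0.9,"tx": -0.006,"ty": 0.0165,"tz": -0.0013,"ax": 0.21,"ay": -2.0,"az": 0.78},
    {"claw": 0.9,"tx": -0.006,"ty": 0.0165,"tz": -0.0013,"ax": 0.21,"ay": -2.0,"az": 0.78},
  ],
)

```text
clock: 12.72
tcp_pos: [0.5772, -0.1432, 0.2735]
orientation: [-0.078, 2.791, -0.004]
contact_force: [0.4, -1.0, -0.6]
grip_width: 0.0174
gripper_force: 23.3
```

```bash
python3 - <<'E'
from h import *
for i in range(5): im=r.grab_frame('wrist')
a=rows(T(Rt(),O+D@[.2935,-.0405,.11]),6)
E
```

```text
6 rows t [-0.0048  0.0139 -0.0011] a [ 0.17 -1.67  0.66]
   at [ 0.595 -0.075  0.288]
```

arm_command(
  plan=[
    {"claw": 0.9,"tx": -0.0048,"ty": 0.0139,"tz": -0.0011,"ax": 0.17,"ay": -1.67,"az": 0.66},
    {"claw": 0.9,"tx": -0.0048,"ty": 0.0139,"tz": -0.0011,"ax": 0.17,"ay": -1.67,"az": 0.66},
    {"claw": 0.9,"tx": -0.0048,"ty": 0.0139,"tz": -0.0011,"ax": 0.17,"ay": -1.67,"az": 0.66},
    {"claw": 0.9,"tx": -0.0048,"ty": 0.0139,"tz": -0.0011,"ax": 0.17,"ay": -1.67,"az": 0.66},
    {"claw": 0.9,"tx": -0.0048,"ty": 0.0139,"tz": -0.0011,"ax": 0.17,"ay": -1.67,"az": 0.66},
    {"claw": 0.9,"tx": -0.0048,"ty": 0.0139,"tz": -0.0011,"ax": 0.17,"ay": -1.67,"az": 0.66},
    {"claw": 0.9,"tx": 0,"ty": 0,"tz": 0.02,"ax": 0,"ay": 0,"az": 0},
    {"claw": 0.9,"tx": 0,"ty": 0,"tz": 0.02,"ax": 0,"ay": 0,"az": 0},
    {"claw": 0.9,"tx": 0,"ty": 0,"tz": 0.02,"ax": 0,"ay": 0,"az": 0},
    {"claw": 0.9,"tx": 0,"ty": 0,"tz": 0.012,"ax": 0,"ay": 0,"az": 0},
  ],
)

```text
clock: 13.8
tcp_pos: [0.6341, -0.0611, 0.2293]
orientation: [0.02, 2.619, -0.006]
contact_force: [0.4, 0.1, 0.7]
grip_width: 0.0173
gripper_force: 23.3
```

```bash
python3 - <<'E'
from h import *
for i in range(5): im=r.grab_frame('wrist')
o=r.get_obs();print(o['clock'],o['contact_force'],o['grip_width'],'desk',(D.T@(cur()[:3,3]-O)).round(4))
C=cam('wrist');np.savez('w7.npz',M=C[0],p=C[1])
cv2.imwrite('pics/w7.png',cv2.resize(im[130:384,100:440],(800,598))[:,:,::-1])
a=rows(T(Rt(),O+D@[.2935,-.0405,.02]),2)
E
```

```text
14.05 [ 0.72424833 -0.06829556 -0.16508748] 0.017299325951197164 desk [ 0.2941 -0.0413  0.0415]
2 rows t [0.0003 0.0004 0.0107] a [-0.03  0.05 -0.06]
```

View pics/w7.png

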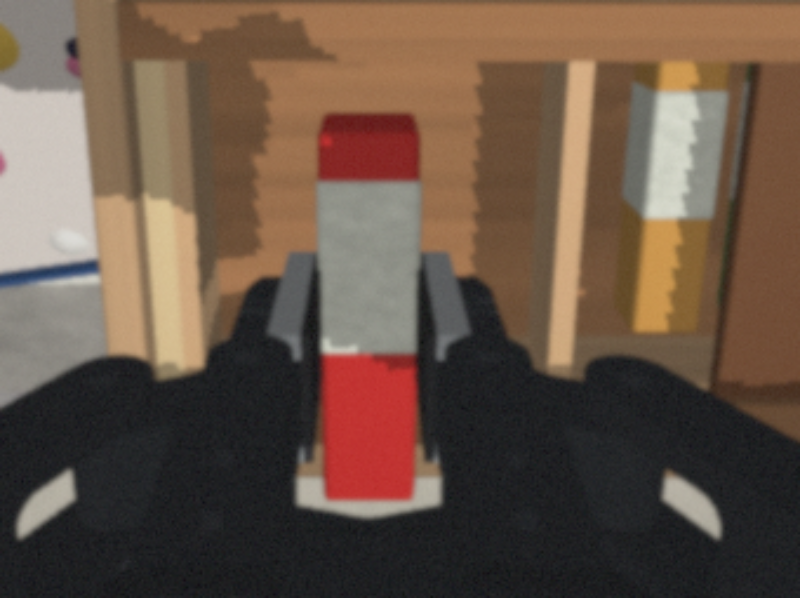

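The pastel is centred between the cell's right wall (190) and the partition (560), and both ends clear the rims. I lower it next.

arm_command(
  plan=[
    {"claw": 0.9,"tx": 0.0005,"ty": 0.0008,"tz": 0.008,"ax": 0,"ay": 0,"az": -0.1},
    {"claw": 0.9,"tx": 0,"ty": 0,"tz": 0.009,"ax": 0,"ay": 0,"az": 0},
    {"claw": 0.9,"tx": 0,"ty": 0,"tz": 0.009,"ax": 0,"ay": 0,"az": 0},
    {"claw": 0.9,"tx": 0,"ty": 0,"tz": 0.008,"ax": 0,"ay": 0,"az": 0},
    {"claw": 0.9,"tx": 0,"ty": 0,"tz": 0.008,"ax": 0,"ay": 0,"az": 0},
    {"claw": 0.9,"tx": 0,"ty": 0,"tz": 0.006,"ax": 0,"ay": 0,"az": 0},
    {"claw": 0.9,"tx": 0,"ty": 0,"tz": 0.005,"ax": 0,"ay": 0,"az": 0},
    {"claw": 0.9,"tx": 0,"ty": 0,"tz": 0.004,"ax": 0,"ay": 0,"az": 0},
    {"claw": 0.9,"tx": 0,"ty": 0,"tz": 0,"ax": 0,"ay": 0,"az": 0},
    {"claw": 0.9,"tx": 0,"ty": 0,"tz": 0,"ax": 0,"ay": 0,"az": 0},
  ],
)

```text
clock: 14.88
tcp_pos: [0.662, -0.0602, 0.1824]
orientation: [0.018, 2.616, -0.005]
contact_force: [-0.6, 0.0, -0.2]
grip_width: 0.0177
gripper_force: 23.3
```

```bash
python3 - <<'E'
from h import *
for i in range(3): im=r.grab_frame('wrist')
o=r.get_obs();print(o['clock'],D.T@o['contact_force'],o['moment'],o['grip_width'],'desk',(D.T@(cur()[:3,3]-O)).round(4))
E
```

```text
15.0333 [-0.88615935  0.38172151 -0.60623563] [0.00998637 0.4737393  0.01632374] 0.01736414598097955 desk [ 0.2936 -0.039  -0.0156]
```

Free of contact, about 4–5 mm above the floor. I feel for it in 1 mm steps.

arm_command(
  plan=[
    {"claw": 0.9,"tx": 0,"ty": 0,"tz": 0.001,"ax": 0,"ay": 0,"az": 0},
    {"claw": 0.9,"tx": 0,"ty": 0,"tz": 0.001,"ax": 0,"ay": 0,"az": 0},
    {"claw": 0.9,"tx": 0,"ty": 0,"tz": 0.001,"ax": 0,"ay": 0,"az": 0},
    {"claw": 0.9,"tx": 0,"ty": 0,"tz": 0.0005,"ax": 0,"ay": 0,"az": 0},
    {"claw": 0.9,"tx": 0,"ty": 0,"tz": 0,"ax": 0,"ay": 0,"az": 0},
    {"claw": 0.9,"tx": 0,"ty": 0,"tz": 0,"ax": 0,"ay": 0,"az": 0},
    {"claw": 0.9,"tx": 0,"ty": 0,"tz": 0,"ax": 0,"ay": 0,"az": 0},
    {"claw": 0.9,"tx": 0,"ty": 0,"tz": 0,"ax": 0,"ay": 0,"az": 0},
    {"claw": 0.9,"tx": 0,"ty": 0,"tz": 0,"ax": 0,"ay": 0,"az": 0},
    {"claw": 0.9,"tx": 0,"ty": 0,"tz": 0,"ax": 0,"ay": 0,"az": 0},
  ],
)

```text
clock: 15.87
tcp_pos: [0.6636, -0.06, 0.1795]
orientation: [0.018, 2.616, -0.004]
contact_force: [-5.6, 1.1, 5.9]
grip_width: 0.0174
gripper_force: 24.3
```

```bash
python3 - <<'E'
from h import *
o=r.get_obs();print(o['clock'],D.T@o['contact_force'],o['moment'],'desk',(D.T@(cur()[:3,3]-O)).round(4))
E
```

```text
15.8667 [-1.91595281  0.97988406  7.86726612] [0.09809521 0.82986156 0.03526604] desk [ 0.2935 -0.0388 -0.0191]
```

The pastel is on the floor, with 8 N along the desk normal. I open gently and retreat square to the desk.

arm_command(
  plan=[
    {"claw": 0.76,"tx": 0,"ty": 0,"tz": 0,"ax": 0,"ay": 0,"az": 0},
    {"claw": 0.72,"tx": 0,"ty": 0,"tz": 0,"ax": 0,"ay": 0,"az": 0},
    {"claw": 0.66,"tx": 0,"ty": 0,"tz": 0,"ax": 0,"ay": 0,"az": 0},
    {"claw": 0.6,"tx": 0,"ty": 0,"tz": 0,"ax": 0,"ay": 0,"az": 0},
    {"claw": 0.6,"tx": 0,"ty": 0,"tz": 0,"ax": 0,"ay": 0,"az": 0},
    {"claw": 0.6,"tx": 0,"ty": 0,"tz": 0,"ax": 0,"ay": 0,"az": 0},
    {"claw": 0.6,"tx": 0,"ty": 0,"tz": -0.008,"ax": 0,"ay": 0,"az": 0},
    {"claw": 0.6,"tx": 0,"ty": 0,"tz": -0.012,"ax": 0,"ay": 0,"az": 0},
    {"claw": 0.6,"tx": 0,"ty": 0,"tz": -0.015,"ax": 0,"ay": 0,"az": 0},
    {"claw": 0.6,"tx": 0,"ty": 0,"tz": -0.015,"ax": 0,"ay": 0,"az": 0},
  ],
)

```text
clock: 16.7
tcp_pos: [0.6382, -0.06, 0.2225]
orientation: [0.018, 2.617, -0.005]
contact_force: [0.6, 0.8, 0.5]
grip_width: 0.0342
gripper_force: 0.0
```

arm_command(
  plan=[
    {"claw": 0.4,"tx": 0,"ty": 0,"tz": -0.02,"ax": 0,"ay": 0,"az": 0},
    {"claw": 0.4,"tx": 0,"ty": 0,"tz": -0.02,"ax": 0,"ay": 0,"az": 0},
    {"claw": 0.4,"tx": 0,"ty": 0,"tz": -0.02,"ax": 0,"ay": 0,"az": 0},
    {"claw": 0.4,"tx": 0,"ty": 0.01,"tz": -0.02,"ax": 0,"ay": 0,"az": 0},
    {"claw": 0.4,"tx": 0,"ty": 0.02,"tz": -0.02,"ax": 0,"ay": 0,"az": 0},
    {"claw": 0.4,"tx": 0,"ty": 0.025,"tz": 0,"ax": 0,"ay": 0,"az": 0},
    {"claw": 0.4,"tx": 0,"ty": 0.025,"tz": 0,"ax": 0,"ay": 0,"az": 0},
    {"claw": 0.4,"tx": 0,"ty": 0.025,"tz": 0,"ax": 0,"ay": 0,"az": 0},
    {"claw": 0.4,"tx": 0,"ty": 0.02,"tz": 0,"ax": 0,"ay": 0,"az": 0},
    {"claw": 0.4,"tx": 0,"ty": 0.02,"tz": 0,"ax": 0,"ay": 0,"az": 0},
  ],
)

```text
clock: 17.53
tcp_pos: [0.5959, 0.0752, 0.295]
orientation: [0.011, 2.622, 0.002]
contact_force: [1.1, 0.1, -0.4]
grip_width: 0.0515
gripper_force: 0.0
```

```bash
python3 - <<'E'
from h import *
for i in range(4): im=r.grab_frame('wrist')
o=r.get_obs();print(o['clock'],o['contact_force'],'desk',(D.T@(cur()[:3,3]-O)).round(4))
C=cam('wrist')
for t in ('pull','red_pastel_center'):
  for d in r.tip_of(t,'wrist')[:2]: print(t,d['confidence'],'desk',(D.T@(C[0]@np.array(d['location'])+C[1]-O)).round(4))
cv2.imwrite('pics/w8.png',im[:,:,::-1])
rows(T(Rt(),O+D@[.2935,.108,.0105]),8)
E
```

```text
17.7333 [ 0.29771579 -1.23596176  0.30033252] desk [0.2908 0.0939 0.1156]
pull 0.7 desk [0.2944 0.1071 0.0156]
red_pastel_center 0.89 desk [ 0.2962 -0.041  -0.0163]
8 rows t [-0.0004  0.0019  0.0131] a [ 0.03 -0.03  0.02]
   at [0.63  0.081 0.239]
```

View pics/w8.png

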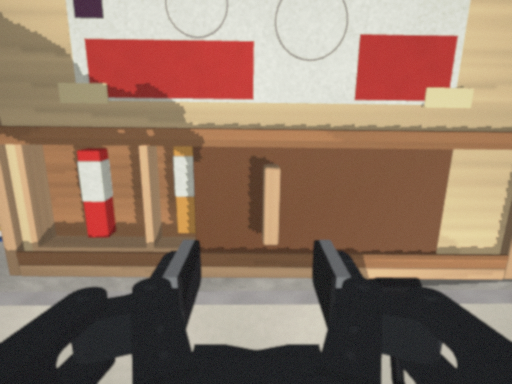

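The red pastel lies flat in the right-hand cell at (97,192), and the pull is at (271,205). I go down onto the pull.

arm_command(
  plan=[
    {"claw": 0.4,"tx": -0.0004,"ty": 0.0019,"tz": 0.0131,"ax": 0.03,"ay": -0.03,"az": 0.02},
    {"claw": 0.4,"tx": -0.0004,"ty": 0.0019,"tz": 0.0131,"ax": 0.03,"ay": -0.03,"az": 0.02},
    {"claw": 0.4,"tx": -0.0004,"ty": 0.0019,"tz": 0.0131,"ax": 0.03,"ay": -0.03,"az": 0.02},
    {"claw": 0.4,"tx": -0.0004,"ty": 0.0019,"tz": 0.0131,"ax": 0.03,"ay": -0.03,"az": 0.02},
    {"claw": 0.4,"tx": -0.0004,"ty": 0.0019,"tz": 0.0131,"ax": 0.03,"ay": -0.03,"az": 0.02},
    {"claw": 0.4,"tx": -0.0004,"ty": 0.0019,"tz": 0.0131,"ax": 0.03,"ay": -0.03,"az": 0.02},
    {"claw": 0.4,"tx": -0.0004,"ty": 0.0019,"tz": 0.0131,"ax": 0.03,"ay": -0.03,"az": 0.02},
    {"claw": 0.4,"tx": -0.0004,"ty": 0.0019,"tz": 0.012,"ax": 0.03,"ay": -0.03,"az": 0.02},
    {"claw": 0.4,"tx": 0,"ty": 0,"tz": 0,"ax": 0,"ay": 0,"az": 0},
    {"claw": 0.4,"tx": 0,"ty": 0,"tz": 0,"ax": 0,"ay": 0,"az": 0},
  ],
)

```text
clock: 18.67
tcp_pos: [0.6506, 0.0867, 0.2064]
orientation: [0.02, 2.619, -0.006]
contact_force: [-0.1, -0.1, 0.2]
grip_width: 0.0512
gripper_force: 0.0
```

arm_command(
  plan=[
    {"claw": 1,"tx": 0,"ty": 0,"tz": 0,"ax": 0,"ay": 0,"az": 0},
    {"claw": 1,"tx": 0,"ty": 0,"tz": 0,"ax": 0,"ay": 0,"az": 0},
    {"claw": 1,"tx": 0,"ty": 0,"tz": 0,"ax": 0,"ay": 0,"az": 0},
    {"claw": 1,"tx": 0,"ty": 0,"tz": 0,"ax": 0,"ay": 0,"az": 0},
    {"claw": 1,"tx": 0,"ty": 0,"tz": 0,"ax": 0,"ay": 0,"az": 0},
    {"claw": 1,"tx": 0,"ty": 0,"tz": 0,"ax": 0,"ay": 0,"az": 0},
    {"claw": 1,"tx": 0,"ty": -0.005,"tz": 0,"ax": 0,"ay": 0,"az": 0},
    {"claw": 1,"tx": 0,"ty": -0.0125,"tz": 0,"ax": 0,"ay": 0,"az": 0},
    {"claw": 1,"tx": 0,"ty": -0.0125,"tz": 0,"ax": 0,"ay": 0,"az": 0},
    {"claw": 1,"tx": 0,"ty": -0.0125,"tz": 0,"ax": 0,"ay": 0,"az": 0},
  ],
  squeeze=35,
)

```text
clock: 19.5
tcp_pos: [0.65, 0.0469, 0.2074]
orientation: [0.015, 2.618, -0.002]
contact_force: [-6.6, 2.1, 6.6]
grip_width: 0.0109
gripper_force: 38.1
```

```bash
python3 - <<'E'
from h import *
for i in range(3): im=r.grab_frame('wrist')
o=r.get_obs();print(o['clock'],D.T@o['contact_force'],o['grip_width'],'desk',(D.T@(cur()[:3,3]-O)).round(4))
rows(T(Rt(),O+D@[.2935,-.030,.0105]),8)
E
```

```text
19.65 [-1.70910982 -1.61336585 14.62491939] 0.01065026619355084 desk [0.2942 0.0656 0.0127]
8 rows t [ 0.0001 -0.0119  0.0003] a [ 0.01  0.   -0.01]
   at [ 0.649 -0.015  0.206]
```

arm_command(
  plan=[
    {"claw": 1,"tx": 0,"ty": -0.008,"tz": -0.0012,"ax": 0,"ay": 0,"az": 0},
    {"claw": 1,"tx": 0,"ty": -0.012,"tz": 0,"ax": 0,"ay": 0,"az": 0},
    {"claw": 1,"tx": 0,"ty": -0.012,"tz": 0,"ax": 0,"ay": 0,"az": 0},
    {"claw": 1,"tx": 0,"ty": -0.012,"tz": 0,"ax": 0,"ay": 0,"az": 0},
    {"claw": 1,"tx": 0,"ty": -0.012,"tz": 0,"ax": 0,"ay": 0,"az": 0},
    {"claw": 1,"tx": 0,"ty": -0.012,"tz": 0,"ax": 0,"ay": 0,"az": 0},
    {"claw": 1,"tx": 0,"ty": -0.012,"tz": 0,"ax": 0,"ay": 0,"az": 0},
    {"claw": 1,"tx": 0,"ty": -0.01,"tz": 0,"ax": 0,"ay": 0,"az": 0},
    {"claw": 1,"tx": 0,"ty": -0.005,"tz": 0,"ax": 0,"ay": 0,"az": 0},
    {"claw": 1,"tx": 0,"ty": 0,"tz": 0,"ax": 0,"ay": 0,"az": 0},
  ],
)

```text
clock: 20.48
tcp_pos: [0.6479, -0.0503, 0.2075]
orientation: [0.019, 2.619, -0.005]
contact_force: [-2.4, -0.8, 1.1]
grip_width: 0.011
gripper_force: 37.2
```

arm_command(
  plan=[
    {"claw": 1,"tx": 0,"ty": -0.001,"tz": 0,"ax": 0,"ay": 0,"az": 0},
    {"claw": 1,"tx": 0,"ty": -0.001,"tz": 0,"ax": 0,"ay": 0,"az": 0},
    {"claw": 1,"tx": 0,"ty": -0.001,"tz": 0,"ax": 0,"ay": 0,"az": 0},
    {"claw": 1,"tx": 0,"ty": -0.001,"tz": 0,"ax": 0,"ay": 0,"az": 0},
    {"claw": 1,"tx": 0,"ty": 0,"tz": 0,"ax": 0,"ay": 0,"az": 0},
    {"claw": 1,"tx": 0,"ty": 0,"tz": 0,"ax": 0,"ay": 0,"az": 0},
    {"claw": 1,"tx": 0,"ty": 0,"tz": 0,"ax": 0,"ay": 0,"az": 0},
    {"claw": 1,"tx": 0,"ty": 0,"tz": 0,"ax": 0,"ay": 0,"az": 0},
    {"claw": 1,"tx": 0,"ty": 0,"tz": 0,"ax": 0,"ay": 0,"az": 0},
    {"claw": 1,"tx": 0,"ty": 0,"tz": 0,"ax": 0,"ay": 0,"az": 0},
  ],
)

```text
clock: 21.32
tcp_pos: [0.6479, -0.052, 0.2075]
orientation: [0.016, 2.619, -0.003]
contact_force: [-4.9, 1.1, 3.2]
grip_width: 0.0108
gripper_force: 37.6
```

```bash
python3 - <<'E'
from h import *
o=r.get_obs();print(o['clock'],D.T@o['contact_force'],o['grip_width'],'desk',(D.T@(cur()[:3,3]-O)).round(4))
E
```

```text
21.3167 [-2.62887886  1.01168419  5.26348667] 0.01084685207216392 desk [ 0.2938 -0.0311  0.0131]
```

arm_command(
  plan=[
    {"claw": 1,"tx": 0,"ty": -0.001,"tz": 0,"ax": 0,"ay": 0,"az": 0},
    {"claw": 1,"tx": 0,"ty": -0.001,"tz": 0,"ax": 0,"ay": 0,"az": 0},
    {"claw": 1,"tx": 0,"ty": -0.001,"tz": 0,"ax": 0,"ay": 0,"az": 0},
    {"claw": 1,"tx": 0,"ty": -0.001,"tz": 0,"ax": 0,"ay": 0,"az": 0},
    {"claw": 1,"tx": 0,"ty": -0.0005,"tz": 0,"ax": 0,"ay": 0,"az": 0},
    {"claw": 1,"tx": 0,"ty": 0,"tz": 0,"ax": 0,"ay": 0,"az": 0},
    {"claw": 1,"tx": 0,"ty": 0,"tz": 0,"ax": 0,"ay": 0,"az": 0},
    {"claw": 1,"tx": 0,"ty": 0,"tz": 0,"ax": 0,"ay": 0,"az": 0},
    {"claw": 1,"tx": 0,"ty": 0,"tz": 0,"ax": 0,"ay": 0,"az": 0},
    {"claw": 1,"tx": 0,"ty": 0,"tz": 0,"ax": 0,"ay": 0,"az": 0},
  ],
)

```text
clock: 22.15
tcp_pos: [0.6478, -0.0565, 0.2075]
orientation: [0.016, 2.619, -0.003]
contact_force: [-4.7, 2.0, 3.9]
grip_width: 0.011
gripper_force: 37.6
```

arm_command(
  plan=[
    {"claw": 1,"tx": 0,"ty": -0.0005,"tz": 0,"ax": 0,"ay": 0,"az": 0},
    {"claw": 1,"tx": 0,"ty": -0.0005,"tz": 0,"ax": 0,"ay": 0,"az": 0},
    {"claw": 1,"tx": 0,"ty": -0.0005,"tz": 0,"ax": 0,"ay": 0,"az": 0},
    {"claw": 1,"tx": 0,"ty": 0,"tz": 0,"ax": 0,"ay": 0,"az": 0},
    {"claw": 1,"tx": 0,"ty": 0,"tz": 0,"ax": 0,"ay": 0,"az": 0},
    {"claw": 1,"tx": 0,"ty": 0,"tz": 0,"ax": 0,"ay": 0,"az": 0},
    {"claw": 1,"tx": 0,"ty": 0,"tz": 0,"ax": 0,"ay": 0,"az": 0},
    {"claw": 1,"tx": 0,"ty": 0,"tz": 0,"ax": 0,"ay": 0,"az": 0},
    {"claw": 1,"tx": 0,"ty": 0,"tz": 0,"ax": 0,"ay": 0,"az": 0},
    {"claw": 1,"tx": 0,"ty": 0,"tz": 0,"ax": 0,"ay": 0,"az": 0},
  ],
)

```text
clock: 22.98
tcp_pos: [0.6479, -0.0569, 0.2075]
orientation: [0.014, 2.619, -0.002]
contact_force: [-7.2, 3.5, 4.0]
grip_width: 0.0112
gripper_force: 37.8
```

arm_command(
  plan=[
    {"claw": 1,"tx": 0,"ty": -0.0007,"tz": 0,"ax": 0,"ay": 0,"az": 0},
    {"claw": 1,"tx": 0,"ty": -0.0007,"tz": 0,"ax": 0,"ay": 0,"az": 0},
    {"claw": 1,"tx": 0,"ty": -0.0006,"tz": 0,"ax": 0,"ay": 0,"az": 0},
    {"claw": 1,"tx": 0,"ty": 0,"tz": 0,"ax": 0,"ay": 0,"az": 0},
    {"claw": 1,"tx": 0,"ty": 0,"tz": 0,"ax": 0,"ay": 0,"az": 0},
    {"claw": 1,"tx": 0,"ty": 0,"tz": 0,"ax": 0,"ay": 0,"az": 0},
    {"claw": 1,"tx": 0,"ty": 0,"tz": 0,"ax": 0,"ay": 0,"az": 0},
    {"claw": 1,"tx": 0,"ty": 0,"tz": 0,"ax": 0,"ay": 0,"az": 0},
    {"claw": 1,"tx": 0,"ty": 0,"tz": 0,"ax": 0,"ay": 0,"az": 0},
    {"claw": 1,"tx": 0,"ty": 0,"tz": 0,"ax": 0,"ay": 0,"az": 0},
  ],
)

```text
clock: 23.82
tcp_pos: [0.6479, -0.057, 0.2074]
orientation: [0.012, 2.62, 0.001]
contact_force: [-7.1, 7.5, 6.0]
grip_width: 0.0112
gripper_force: 38.0
```

The cover is against its stop: the TCP has stopped moving and the force rose to 7.5 N, at the predicted home position. I release and retreat.

arm_command(
  plan=[
    {"claw": 0.4,"tx": 0,"ty": 0.001,"tz": 0,"ax": 0,"ay": 0,"az": 0},
    {"claw": 0.4,"tx": 0,"ty": 0.0005,"tz": 0,"ax": 0,"ay": 0,"az": 0},
    {"claw": 0.4,"tx": 0,"ty": 0,"tz": 0,"ax": 0,"ay": 0,"az": 0},
    {"claw": 0.4,"tx": 0,"ty": 0,"tz": 0,"ax": 0,"ay": 0,"az": 0},
    {"claw": 0.4,"tx": 0,"ty": 0,"tz": -0.01,"ax": 0,"ay": 0,"az": 0},
    {"claw": 0.4,"tx": 0,"ty": 0,"tz": -0.015,"ax": 0,"ay": 0,"az": 0},
    {"claw": 0.4,"tx": 0,"ty": 0,"tz": -0.02,"ax": 0,"ay": 0,"az": 0},
    {"claw": 0.4,"tx": 0,"ty": 0,"tz": -0.025,"ax": 0,"ay": 0,"az": 0},
    {"claw": 0.4,"tx": 0,"ty": 0,"tz": -0.03,"ax": 0,"ay": 0,"az": 0},
    {"claw": 0.4,"tx": 0,"ty": 0,"tz": -0.02,"ax": 0,"ay": 0,"az": 0},
  ],
)

```text
clock: 24.65
tcp_pos: [0.5879, -0.0602, 0.313]
orientation: [0.02, 2.617, -0.006]
contact_force: [-0.1, 0.5, 0.1]
grip_width: 0.0515
gripper_force: 0.0
```

```bash
python3 - <<'E'
from h import *
for i in range(4): im=r.grab_frame('wrist')
o=r.get_obs();print(o['clock'],o['contact_force'],'desk',(D.T@(cur()[:3,3]-O)).round(4))
C=cam('wrist')
for d in r.tip_of('pull','wrist')[:2]: print('pull',d['confidence'],'desk',(D.T@(C[0]@np.array(d['location'])+C[1]-O)).round(4))
cv2.imwrite('pics/w9.png',im[:,:,::-1])
E
```

```text
24.85 [-0.05280301 -0.53070994 -0.82651064] desk [ 0.2945 -0.0383  0.1332]
pull 0.61 desk [ 0.291  -0.0352  0.019 ]
```

View pics/w9.png

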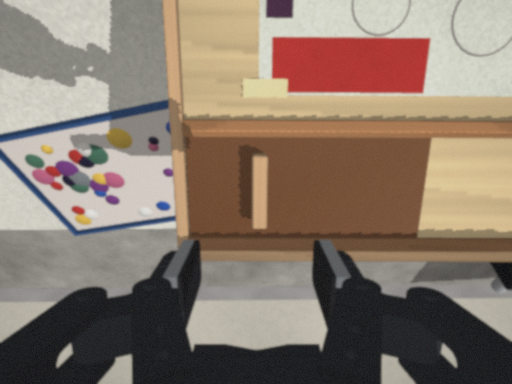

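The cover now meets the right side board at column 187 with no gap, the pull is at (260,192), and the gripper is clear. I hand in.

```bash
python3 -c "
from bench import r
print(r.hand_in())"
```

```text
the job is handed in; nothing more can be done
None
```

The red pastel lies flat in the right-hand cell, the cover is fully home and released, and the job was handed in at about 25 s, with no verdict shown.

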